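# Load two spice jars into a gravity-feed dispenser and dispense the first

### The arm

A 6-joint arm with a two-finger parallel gripper is mounted at the origin on a cart in front of the work surface, level with it; the furniture and walls round the work are solid. World frame = base frame: x ahead of the robot, y to its left, z up, the work surface at z = 0. Lengths are in m, angles in rad, forces in N, time in s.
With the tool pointing down it reaches from about 0.35 to 0.725 m from the base axis. Payload 6 kg.
Tool frame: the origin (TCP) lies midway between the tips of the shut fingers; the grasp point (between the pads) lies 19 mm behind it; z points along the fingers, y is the line along which they close (so a half turn about z gives the same grasp; the last joint's range is limited). The gripper opens to 85 mm and grips with 20 to 120 N. Pads are 22 mm wide; open, the fingers measure 114 mm over their backs; the gripper's body (76 mm by 85 mm) begins 54 mm behind the grasp point. The pads swing forward as they close: fully open they stand 13 mm farther back than shut.
Start: joints at [1.659, 0.04, 0.085, 0, -1.615, -0.334], TCP at [0.146, 0.582, 0.231] pointing down, gripper open.
Joint ranges: [-2.56, 2.56], [-1.29, 2.01], [-1.08, 1.49], [-3.29, 1.98], [-2.81, -0.18], [-2.99, 2.99]. Speed limits (rad/s): [2.57, 2.57, 3.01, 3.14, 3.14, 3.14].

### API

Orientations are given as a rotation vector (axis times angle).
In Python, from bench import env, kin, sense, eyes gives the robot as it stands. Calls block until the motion is done:
- env.movep(position, orientation): joint-space move of the TCP to a pose.
- env.move_linear(position, ori=None, speed=0.15): straight line of the TCP; ori=None keeps the orientation; speed is the mean speed in m/s.
- env.set_joints(angles): joint-space move.
- env.let_go() and env.close_gripper(grip_force=None): open the fingers fully, or close them until they stop; grip_force is the grip in N (None keeps the last).
- env.pause(seconds).
- kin.ik(position, orientation): joint angles nearest the present ones, or None.
- sense(): the state.
- eyes.capture(name): name is "scene" or "side" or "wrist"; returns the picture (480x640x3 uint8, red, green, blue); there is no depth.
- eyes.camera_model(name): a dict with "vertical_fov" (degrees; the focal length in pixels is half the picture's height over the tangent of half this angle, whatever the lens; pixels are square), "cx", "cy" (the principal point, pixels), "dist" ([k1, k2, p1, p2, k3] as OpenCV has them; the pictures are not rectified), "extrinsics" (4x4, takes a point from camera to world coordinates). Camera axes: x right, y down, z forward; pixel columns grow to the right and rows downward; lengths in m; the calibration is good to about 2 mm. A picture is of the moment at which its call begins: read the wrist's pose just before it. camera_model takes no time and is no camera call; for the wrist camera it gives the pose at the moment of the call.
A pose or a line that the arm cannot do raises env.Unreachable and nothing moves.
- env.close_job(): hands the job in; it is judged then, once.
The state is a dict: "time": time; "qpos": joint angles; "joint_vel": joint speeds; "tau": joint torques, N m; "tcp_pos": TCP position; "orientation": TCP orientation; "wrist_force": force on the tool from outside, world axes, zero at the start; "moment": the same for the moment, N m; "opening": finger opening in m; "gripper_force": force on a finger pad.
Only numpy, scipy, OpenCV 4.12 (cv2) and the standard library are available. Lean on these libraries where they do the work, as an engineer would, in place of code of your own. Each camera call takes 0.05 s, during which the arm holds its last target. There are 200 camera calls.

### The job

Load the two spice jars lying in the wooden insert into the white gravity-feed dispenser, each lying across the lane: first the jar with the red tape round its cap, so that it rolls down to the stop, then the plain black-capped jar behind it. Set each down gently at the high end and let it roll, don't drop it. Then push the red paddle fully down and let it come back up, so that the red-taped jar ends up in the tray at the bottom and the other one moves up to the stop; leave the mug, cup and tape roll where they are.

Things in the scene. Friction and masses are not known exactly. Their poses are not given: they have to be found in the camera images.
- dispenser: White gravity-feed jar dispenser, fixed, 136 (x) by 200 (y) mm, 102 high. Origin: on the worktop under the gate axle, mid-width; z up. The lane runs along y, sloping 0.15 rad: +y is the high end (loading, open), -y the low end with a tray and a lip 25 mm high. Jars lie parallel to its x, cap to either side. Lane floor 48 mm up at the origin: two rails with a 52 mm open slot between.
- lane_load (a point): Where to set a jar: middle of a jar lying on the lane floor near the high end, 78 mm uphill of the axle; floor 60 mm up. Axes of the dispenser. Cheeks are 113.5 mm apart inside (4 mm of play at each end of a jar), flared at the top, 36 mm above the floor. Fingers may straddle the jar along y, tips down to the floor, clear of everything; the jar rolls off downhill once they rise.
- lane_front (a point): Where the middle of the front jar rests, against the gate's front bar (red, 14 mm above the floor). A fixed point of the dispenser, with the dispenser's axes.
- lane_second (a point): Where the middle of the second jar comes to rest, touching the front jar, 41 mm uphill of lane_front. A fixed point of the dispenser, with the dispenser's axes.
- lane_tray (a point): Where the middle of a dispensed jar comes to rest in the tray, against the end lip, about 62 mm downhill of lane_front. A fixed point of the dispenser, with the dispenser's axes.
- paddle (a point): Centre of the top face of the red press paddle, 36 mm (dispenser x) by 30 mm (y), 6 mm thick; it is on the -x side, 94 mm from the lane's middle and 62 mm above the worktop when up, and turns with the gate. Pushed fully down it goes along an arc: about 27 mm down and 6 mm towards the dispenser's -y.
- gate (a joint): Gate rocker angle (rad): 0 paddle up, 0.62 fully down. At 0 its front bar stops the jars. Pressing sinks it and raises a rear bar behind the front jar: at 0.45 to 0.55 one jar rolls into the tray (within 1 s), the next is held back until the paddle is let up, then rolls to the front bar. Spring return: about 2.5 N at the paddle to start, 4 N fully down.
- jar_first_mid (a point): A cylindrical glass spice jar 41 mm in diameter and 105 mm long, about 0.11 kg (varies by a third), lying on its side in the wooden insert; white and blue label, and a band of red tape round its black cap: the one to load and dispense first. This point is the middle of the jar, on its axis; its z axis runs along the jar from base to cap.
- jar_second_mid (a point): A cylindrical glass spice jar 41 mm in diameter and 105 mm long, about 0.11 kg (varies by a third), lying on its side in the wooden insert; black and green label, plain black cap: the one to load second. This point is the middle of the jar, on its axis; its z axis runs along the jar from base to cap.
- jar_first: The red-taped jar itself; origin: centre of its base, z towards the cap.
- jar_second: The plain black-capped jar itself; origin: centre of its base, z towards the cap.
- insert: Light wooden drawer insert, fixed, 120 mm (x) by 180 mm (y), 6 mm thick, with two cradles 96 mm apart in y, each of two ribs 33 mm apart whose tops are 10.5 mm above the worktop. The jars lie along its x, their axes 27 mm above the worktop. Which jar lies in which cradle varies. Origin: centre of its underside. Wall cabinets hang 0.5 m above the worktop behind x = 0.58: keep lifts low.
- mug: Mug, terracotta above and white below, 105 mm tall, 90 mm across plus handle. A bystander standing on the worktop: leave it alone. Origin: centre of its underside, z up.
- cup: Teal glass cup, 67 mm across, 66 mm tall. A bystander standing on the worktop: leave it alone. Origin: centre of its underside, z up.
- tape: Roll of beige tape lying flat, 98 mm across, 25 mm high. A bystander standing on the worktop: leave it alone. Origin: centre of its underside, z up.

How it is judged:
By the outcome, as a careful person would: the job done as asked, in the order asked, and still so for the second after the job is handed in, with the robot touching nothing.
It also fails if it takes over 64 s, if anything falls off the work surface, if the arm or the gripper's body presses on something with over 40 N, if the wrist force passes 120 N, or if a joint passes its speed limit or range.

## Working session

There is one attempt and no reset: what is moved stays moved. The work goes in short steps, each a Python script; the robot and the scene stay as the last script left them, time stands still between calls to the robot, and variables do not carry over. Pictures are saved under pics/ and viewed, at most 10 in all, crops included, and the job is handed in when it is done.

```bash
ls; mkdir -p pics; python3 - <<'E'
from bench import env,kin,sense,eyes
import cv2,numpy as np
for n in("scene","side"):
    im=eyes.capture(n); cv2.imwrite(f"pics/{n}0.png",im[:,:,::-1])
    m=eyes.camera_model(n); print(n,m)
print(sense())
E
```

```text
pics
scene {'vertical_fov': 47.59703307520282, 'cx': 314.46697083947674, 'cy': 231.81189407159553, 'dist': array([-0.10965074,  0.        ,  0.        ,  0.        ,  0.        ]), 'extrinsics': array([[-0.97273922,  0.1070145 , -0.20573356,  0.77894422],
       [ 0.23127466,  0.38247559, -0.89455265,  1.14526008],
       [-0.01704204, -0.91774742, -0.39679875,  0.65106634],
       [ 0.        ,  0.        ,  0.        ,  1.        ]])}
side {'vertical_fov': 49.86433831221, 'cx': 315.8633200244242, 'cy': 236.17496637838323, 'dist': array([-0.11847603,  0.        ,  0.        ,  0.        ,  0.        ]), 'extrinsics': array([[-0.97144169, -0.10681647,  0.21187565,  0.21587314],
       [-0.23711137,  0.47050999, -0.84994032,  1.11293063],
       [-0.00890199, -0.87590559, -0.48240041,  0.78838882],
       [ 0.        ,  0.        ,  0.        ,  1.        ]])}
{'time': 0.1, 'qpos': array([ 1.65868074e+00,  4.07421268e-02,  8.38965362e-02, -3.81147800e-04,
       -1.61552152e+00, -3.33692251e-01]), 'joint_vel': array([ 0.00032505, -0.0012722 ,  0.0024768 ,  0.00049066,  0.00052686,
       -0.00025807]), 'tau': array([-5.05112825e-03, -3.69342899e+01,  3.48281908e+01,  6.95156649e+00,
       -4.54782115e-03,  3.21235646e-06]), 'tcp_pos': array([0.14587592, 0.58168203, 0.23038173]), 'orientation': array([ 3.11629476e+00, -3.84918552e-01, -6.85997547e-05]), 'wrist_force': array([ 0.20538065, -0.41528539,  0.48003441]), 'moment': array([ 0.00871513, -0.01995058,  0.02290516]), 'gripper_force': 0.0, 'opening': 0.08515923890352779}
```

View pics/scene0.png

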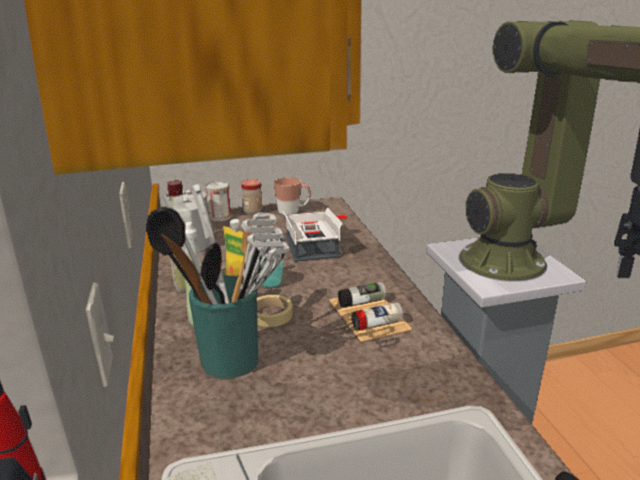

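View pics/side0.png

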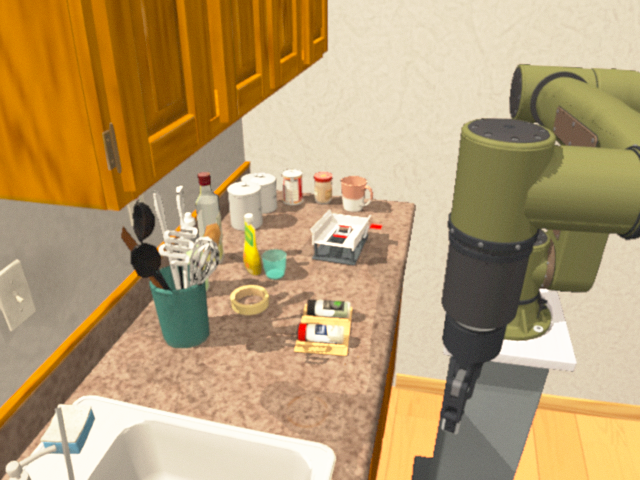

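The scene view shows the insert with the red-taped jar at (378,317), cap left, and the black-capped jar at (362,294). The dispenser is at (313,232), its paddle at (342,217). The side view shows the jars at (321,333) and (329,309), and the paddle at (376,227).

```bash
cat > h.py <<'E'
from bench import env,kin,sense,eyes
import cv2,numpy as np
from scipy.spatial.transform import Rotation as R
def rays(m,px):
    f=240/np.tan(np.radians(m["vertical_fov"])/2)
    K=np.array([[f,0,m["cx"]],[0,f,m["cy"]],[0,0,1.]])
    u=cv2.undistortPoints(np.array(px,float).reshape(-1,1,2),K,m["dist"])[:,0]
    E=m["extrinsics"]; return E[:3,3],np.c_[u,np.ones(len(u))]@E[:3,:3].T
def onplane(m,px,z):
    c,d=rays(m,px); return c+d*((z-c[2])/d[:,2])[:,None]
def proj(m,P):
    f=240/np.tan(np.radians(m["vertical_fov"])/2)
    K=np.array([[f,0,m["cx"]],[0,f,m["cy"]],[0,0,1.]]); W=np.linalg.inv(m["extrinsics"])
    return cv2.projectPoints(np.array(P,float).reshape(-1,1,3),cv2.Rodrigues(W[:3,:3])[0],W[:3,3],K,m["dist"])[0][:,0]
def tri(ms,pxs):
    A=np.zeros((3,3));b=np.zeros(3)
    for m,p in zip(ms,pxs):
        c,d=rays(m,[p]);d=d[0]/np.linalg.norm(d);M=np.eye(3)-np.outer(d,d);A+=M;b+=M@c
    return np.linalg.solve(A,b)
def down(yaw):  # tool pointing down, tool y axis at world angle yaw+90deg => tool x at yaw
    return (R.from_euler('z',yaw)*R.from_euler('x',np.pi)).as_rotvec()
E
python3 - <<'E'
from h import *
np.set_printoptions(precision=4,suppress=True)
s=eyes.camera_model("scene");d=eyes.camera_model("side");w=eyes.camera_model("wrist")
for n,a,b in[("jar1",(378,317),(321,333)),("jar2",(362,294),(329,309)),("pad",(342,217),(376,227))]:
    print(n,tri((s,d),(a,b)),onplane(s,[a],.027),onplane(d,[b],.027))
print("disp",onplane(s,[(313,232)],.06),onplane(d,[(343,236)],.06))
st=sense();Rt=R.from_rotvec(st["orientation"]).as_matrix()
print(w, "cam in tool",Rt.T@(w["extrinsics"][:3,3]-st["tcp_pos"]),Rt.T@w["extrinsics"][:3,:3])
E
```

```text
jar1 [0.43   0.2145 0.0258] [[0.4308 0.2175 0.027 ]] [[0.43   0.2148 0.027 ]]
jar2 [0.4331 0.1168 0.0255] [[0.4335 0.1157 0.027 ]] [[0.4318 0.1218 0.027 ]]
pad [ 0.372  -0.2632  0.0626] [[ 0.3471 -0.3506  0.027 ]] [[ 0.3793 -0.3289  0.027 ]]
disp [[ 0.4767 -0.1871  0.06  ]] [[ 0.4586 -0.189   0.06  ]]
{'vertical_fov': 63.30647272774774, 'cx': 320.9967324389152, 'cy': 239.90705685606474, 'dist': array([-0.0851,  0.    ,  0.    ,  0.    ,  0.    ]), 'extrinsics': array([[-0.2436, -0.9266, -0.2864,  0.2195],
       [-0.9699,  0.2336,  0.0692,  0.5632],
       [ 0.0028,  0.2946, -0.9556,  0.3731],
       [ 0.    ,  0.    ,  0.    ,  1.    ]])} cam in tool [ 0.0759  0.0003 -0.1427] [[-0.0003 -0.9556 -0.2948]
 [ 1.     -0.0006  0.001 ]
 [-0.0012 -0.2948  0.9556]]
```

```bash
python3 - <<'E'
from h import *
import pickle
ms={}
for n,p in(("ins",[.45,.165,.25]),("disp",[.46,-.25,.27])):
    env.movep(p,down(0)); m=eyes.camera_model("wrist"); im=eyes.capture("wrist"); ms[n]=m
    cv2.imwrite(f"pics/{n}1.png",im[:,:,::-1])
pickle.dump(ms,open("ms.pkl","wb")); print(sense()["time"],sense()["tcp_pos"])
E
```

```text
3.6083 [ 0.46041778 -0.24908841  0.26993457]
```

View pics/ins1.png

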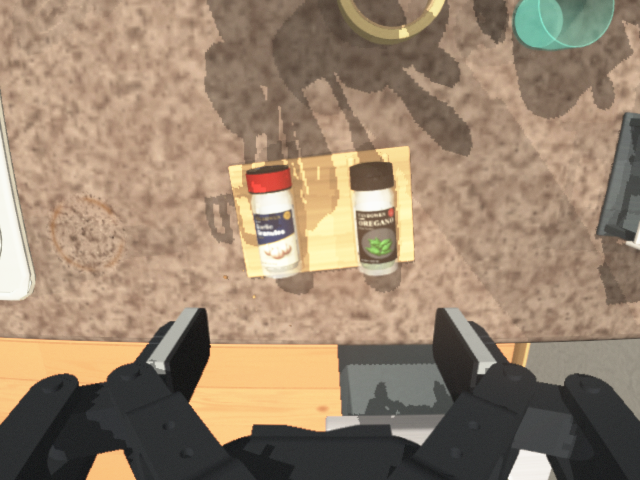

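View pics/disp1.png

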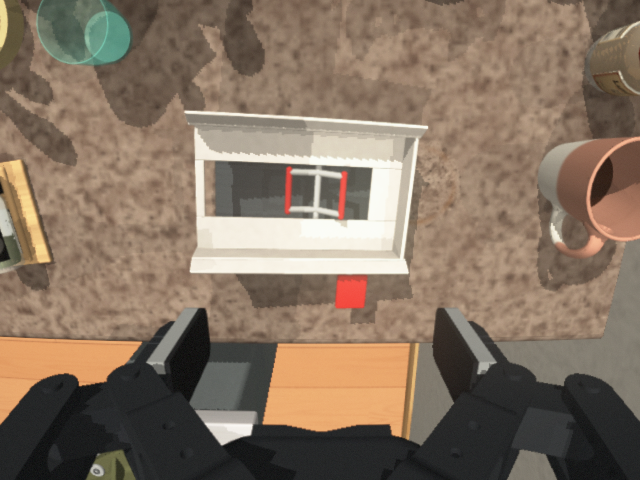

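The insert view has the red cap at (268,180) and that jar's base at (280,276). The black cap is at (372,175) and its base at (378,270). The dispenser view has the paddle at (351,293) and the gate bars at x≈289 (rear) and x≈343 (front). The floor slot spans rows 162–220, and the high end is on the left (+y), as expected.

```bash
python3 - <<'E'
from h import *
import pickle
np.set_printoptions(precision=4,suppress=True)
ms=pickle.load(open("ms.pkl","rb"))
D=cv2.imread("pics/disp1.png");H=cv2.cvtColor(D,cv2.COLOR_BGR2HSV);m=ms["disp"]
red=(((H[...,0]<8)|(H[...,0]>172))&(H[...,1]>170)&(H[...,2]>120)).astype(np.uint8)
n,l,st,c=cv2.connectedComponentsWithStats(red)
for i in range(1,n):
    if st[i,4]>60:
        pts=np.argwhere(l==i)[:,::-1].astype(np.float32);print("red",st[i],c[i],cv2.minAreaRect(pts))
        if c[i][1]>260:
            q=cv2.boxPoints(cv2.minAreaRect(pts));P=onplane(m,q,.062);print("paddle",P,P.mean(0),onplane(m,[c[i]],.062))
# slot edges: largest brightness step per column along rows
g=cv2.cvtColor(D,cv2.COLOR_BGR2GRAY).astype(float)
top=[];bot=[]
for x in list(range(222,282,4))+list(range(350,368,4)):
    d=np.diff(cv2.GaussianBlur(g,(3,3),0)[:,x])
    top.append((x,140+d[140:180].argmin()+.5)); bot.append((x,205+d[205:235].argmax()+.5))
def onlane(px,o_y):  # inclined floor plane z=.048+tan(.15)*(y-o_y)
    c_,d=rays(m,px);t=np.tan(.15)
    s=(.048+t*(c_[1]-o_y)-c_[2])/(d[:,2]-t*d[:,1]);return c_+d*s[:,None]
for oy in(-.26,):
    for n_,e in(("top",top),("bot",bot)):
        P=onlane(e,oy);k=np.polyfit(P[:,1],P[:,0],1);r=P[:,0]-np.polyval(k,P[:,1])
        good=abs(r)<.003;k=np.polyfit(P[good,1],P[good,0],1);print(n_,k,"x@oy",np.polyval(k,oy),abs(r).max(),good.sum())
for p in([(186,111)],[(427,125)],[(408,273)],[(190,272)]): print(p,onplane(m,p,.102),onplane(m,p,.07))
# jars
D2=cv2.imread("pics/ins1.png");cv2.imwrite("pics/jarcrop.png",cv2.resize(D2[135:295,215:425],None,fx=3.7,fy=3.7,interpolation=2))
E
```

```text
red [286 167   5  46 168] [287.8095 188.5655] ((288.0, 189.5), (45.0, 4.0), 90.0)
red [340 172   7  35 108] [342.6667 186.9167] ((342.41009521484375, 188.94381713867188), (4.31381368637085, 34.2260856628418), 5.440331935882568)
red [336 279  30  29 794] [350.3161 293.5529] ((350.5, 293.0), (28.0, 29.0), 90.0)
paddle [[ 0.3881 -0.2647  0.062 ]
 [ 0.3881 -0.2929  0.062 ]
 [ 0.3578 -0.2941  0.062 ]
 [ 0.3579 -0.2651  0.062 ]] [ 0.373  -0.2792  0.062 ] [[ 0.3726 -0.279   0.062 ]]
top [0.0637 0.5128] x@oy 0.49625256249494426 0.00039795490265354116 20
bot [0.0629 0.4613] x@oy 0.444949831053453 0.0005028024368192163 20
[(186, 111)] [[ 0.5444 -0.1458  0.102 ]] [[ 0.5452 -0.1351  0.07  ]]
[(427, 125)] [[ 0.5336 -0.3321  0.102 ]] [[ 0.5333 -0.3406  0.07  ]]
[(408, 273)] [[ 0.4105 -0.325   0.102 ]] [[ 0.3976 -0.3328  0.07  ]]
[(190, 272)] [[ 0.4112 -0.1366  0.102 ]] [[ 0.3983 -0.125   0.07  ]]
```

View pics/jarcrop.png

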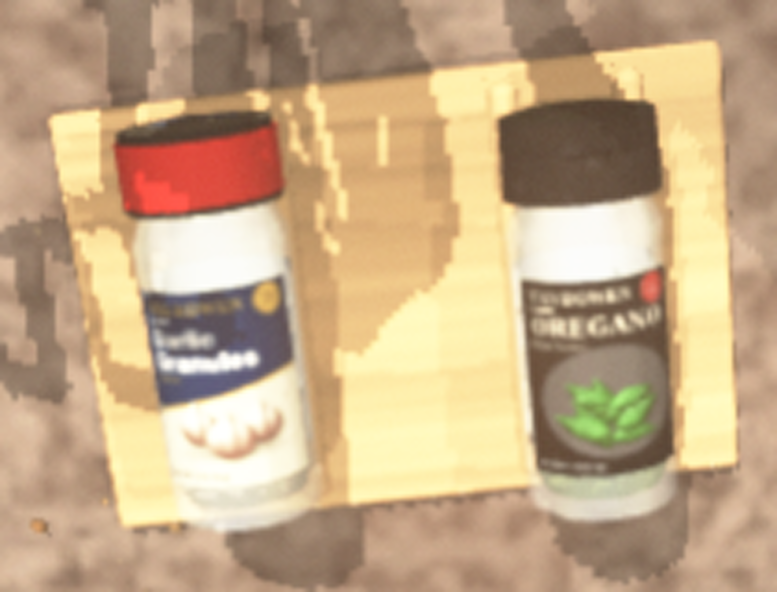

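Enlarged crop: jar 1 runs from cap rim (198,133) to base (249,502), and jar 2 from (578,112) to (607,497).

```bash
python3 - <<'E'
from h import *
import pickle
np.set_printoptions(precision=4,suppress=True)
ms=pickle.load(open("ms.pkl","rb"));m=ms["ins"]
u=lambda *p:[(a/3.7+215-.4,b/3.7+135-.4) for a,b in p]
for n,cap,base,btop in(("jar1",(198,133),(249,502),(250,528)),("jar2",(578,112),(607,497),(607,520))):
    P=onplane(m,u(cap,base),.027);B=onplane(m,u(btop),.0475)[0]
    d=P[0]-P[1];L=np.hypot(*d[:2]);print(n,P,"len",L,"yaw",np.arctan2(d[1],d[0]),"btop",B,"mid from base",B+d/L*.0525,"mid",P.mean(0))
m=ms["disp"]
print("axle",onplane(m,[(318,167),(316,190),(314,214)],.039),"front bar",onplane(m,[(342.7,189)],.055),"rear",onplane(m,[(288,189)],.04))
c=cv2.imread("pics/disp1.png")[100:320,170:440];cv2.imwrite("pics/dcrop.png",cv2.resize(c,None,fx=2.7,fy=2.7,interpolation=2))
E
```

```text
jar1 [[0.4807 0.2142 0.027 ]
 [0.3808 0.2041 0.027 ]] len 0.10043170302906948 yaw 0.10039881024086415 btop [0.3817 0.2019 0.0475] mid from base [0.4339 0.2072 0.0475] mid [0.4307 0.2092 0.027 ]
jar2 [[0.486  0.1183 0.027 ]
 [0.3822 0.1066 0.027 ]] len 0.10445306989838131 yaw 0.11295141750465014 btop [0.3839 0.1096 0.0475] mid from base [0.436  0.1155 0.0475] mid [0.4341 0.1125 0.027 ]
axle [[ 0.4935 -0.2471  0.039 ]
 [ 0.4714 -0.2452  0.039 ]
 [ 0.4476 -0.2431  0.039 ]] front bar [[ 0.4751 -0.2701  0.055 ]] rear [[ 0.4726 -0.2182  0.04  ]]
```

View pics/dcrop.png

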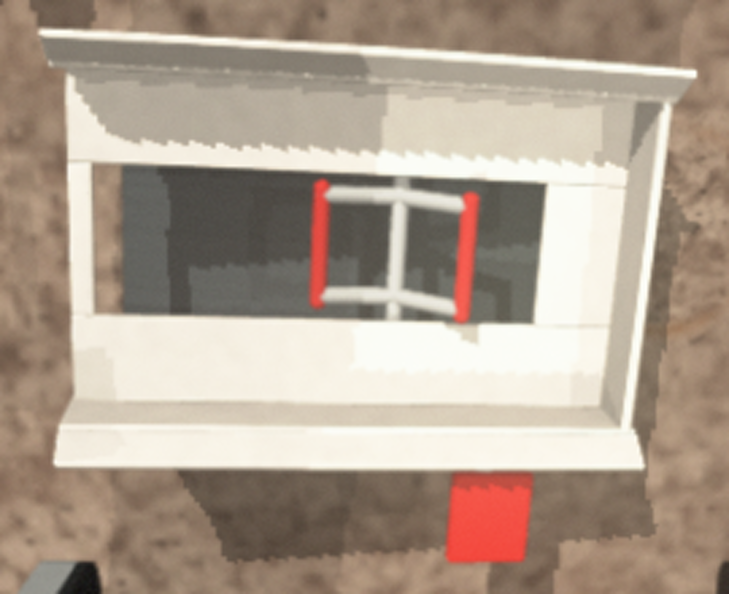

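Dispenser origin is about (0.471, −0.2455), yaw −0.063. The slot measures 51.5 mm and the jars sit 95 mm apart, so both agree with the given sizes. Picking jar 1.

```bash
cat >> h.py <<'E'
O=np.array([.4710,-.2455]);PSI=-.063
def D(x,y): c,s=np.cos(PSI),np.sin(PSI); return O+[c*x-s*y,s*x+c*y]
def pick(xy,yaw):
    env.movep([*xy,.13],down(yaw)); env.move_linear([*xy,.009],speed=.12)
    env.close_gripper(30); s=sense(); print("grip",s["opening"],s["gripper_force"],s["tcp_pos"],s["wrist_force"])
    env.move_linear([*xy,.17],speed=.2); s=sense(); print("lift",s["opening"],s["gripper_force"],s["wrist_force"],s["time"])
E
python3 - <<'E'
from h import *
np.set_printoptions(precision=4,suppress=True)
env.movep([.435,.16,.2],down(.107))
pick((.432,.2085),.105)
p=D(0,.078);env.movep([*p,.17],down(PSI))
env.move_linear([*p,.125]);s=sense();print(p,s["tcp_pos"],s["time"])
m=eyes.camera_model("wrist");im=eyes.capture("wrist");cv2.imwrite("pics/held1.png",im[:,:,::-1])
import pickle;pickle.dump(m,open("mh.pkl","wb"))
E
```

```text
grip 0.039794231627807604 30.186731815338135 [0.4322 0.2088 0.0095] [-1.2544 -0.0084  2.0133]
lift 0.03964808387762029 30.399373769760132 [-0.3431 -0.1297 -0.8781] 8.1833
[ 0.4759 -0.1677] [ 0.4761 -0.1673  0.1253] 10.0417
```

View pics/held1.png

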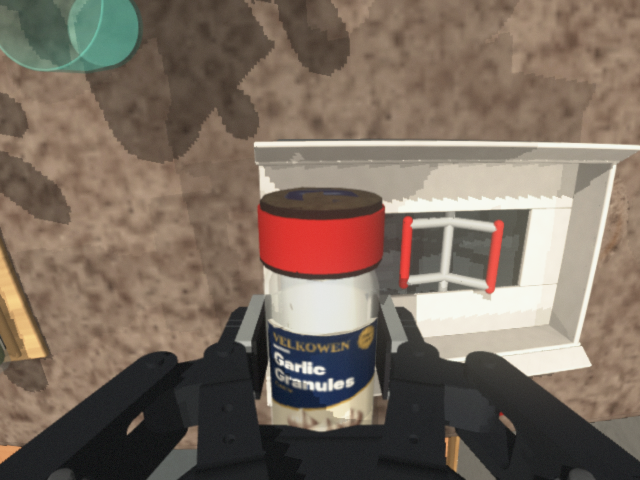

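The held jar's cap end face is centred at (321,204), square to the tool. The slot edges run (390,213)–(527,209) and (400,296)–(520,287).

```bash
python3 - <<'E'
from h import *
import pickle
np.set_printoptions(precision=4,suppress=True)
m=pickle.load(open("mh.pkl","rb"))
a=onplane(m,[(321,204)],.143)[0]; b=onplane(m,[(321,187)],.1235)[0]; t=onplane(m,[(321,219)],.1635)[0]
print(a,b,t)
c,s=np.cos(PSI),np.sin(PSI);tx=lambda P:(P[:,:2]-O)@np.array([c,s])
print("cap end lane x",tx(np.array([a,b,t])),"want .0525")
def onlane(px):
    c_,d=rays(m,px);k=np.tan(.15);s_=(.048+k*(c_[1]-O[1])-c_[2])/(d[:,2]-k*d[:,1]);return c_+d*s_[:,None]
print("slot edges lane x (want +-.026)",tx(onlane([(390,213),(527,209)])),tx(onlane([(400,296),(520,287)])))
E
```

```text
[ 0.5255 -0.1709  0.143 ] [ 0.5279 -0.1711  0.1235] [ 0.5256 -0.1709  0.1635]
cap end lane x [0.0497 0.0521 0.0498] want .0525
slot edges lane x (want +-.026) [0.0258 0.0256] [-0.0262 -0.0264]
```

```bash
cat >> h.py <<'E'
def place(dx=0,z=.0655):
    p=D(dx,.078); env.move_linear([*p,.125]); f0=sense()["wrist_force"][2]
    env.move_linear([*p,z+.006],speed=.1)
    for k in range(7):
        env.move_linear([*p,z+.003-.001*k],speed=.03); f=sense()["wrist_force"][2]-f0
        if abs(f)>2.5: break
    print("set z",sense()["tcp_pos"],"dF",f)
    env.let_go(); env.pause(.3); env.move_linear([*p,.17],speed=.12); env.pause(.3); print("t",sense()["time"])
E
python3 - <<'E'
from h import *
np.set_printoptions(precision=4,suppress=True)
place(.0015); print(sense()["wrist_force"])
env.movep([.46,-.19,.26],down(0)); env.pause(.3)
im=eyes.capture("wrist");cv2.imwrite("pics/load1.png",im[:,:,::-1]);print(sense()["time"])
E
```

```text
set z [ 0.4776 -0.1679  0.0636] dF 6.984857141907257
t 14.9417
[ 0.5451 -0.0711 -0.0038]
15.7583
```

View pics/load1.png

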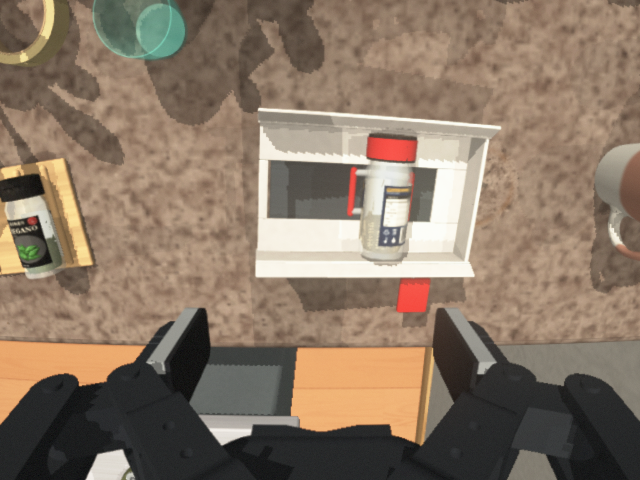

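Jar 1 lies across the lane at the stop, centred at (388,197). Jar 2 is next.

```bash
sed -i 's/^    env.let_go(); env.pause(.3)/    assert sense()["tcp_pos"][2]<.0655\n&/' h.py; python3 - <<'E'
from h import *
np.set_printoptions(precision=4,suppress=True)
env.movep([.435,.1,.2],down(.11))
pick((.4335,.114),.11)
p=D(.0005,.078);env.movep([*p,.17],down(PSI))
place(.0005); print(sense()["wrist_force"])
env.movep([.46,-.19,.26],down(0)); env.pause(.3)
im=eyes.capture("wrist");cv2.imwrite("pics/load2.png",im[:,:,::-1]);print(sense()["time"])
E
```

```text
grip 0.039962714924525335 30.154966413974762 [0.4337 0.1141 0.0094] [-0.9219  0.0611  2.4   ]
lift 0.03986846084034986 30.40436625480652 [-0.2841  0.0876 -2.366 ] 19.8917
set z [ 0.4766 -0.1678  0.0636] dF 5.629745945835137
t 26.0417
[-0.3736  0.8951  0.1897]
26.8583
```

View pics/load2.png

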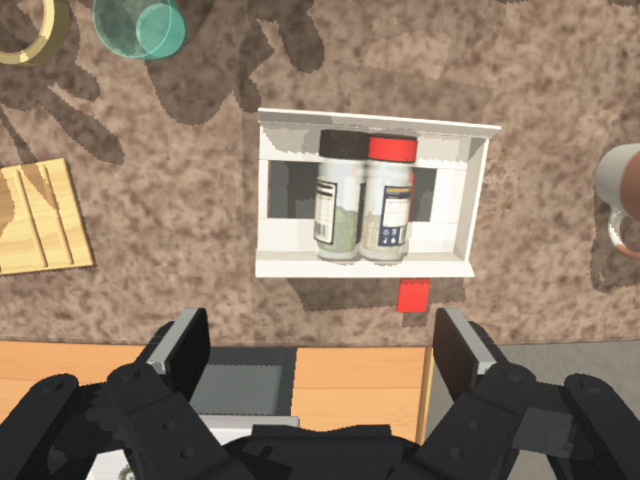

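Both jars are loaded, red front at (388,197) and black behind at (340,197), touching. Now pressing the paddle.

```bash
python3 - <<'E'
from h import *
np.set_printoptions(precision=4,suppress=True)
c,s=np.cos(PSI),np.sin(PSI);yh=np.array([-s,c]);P=np.array([.3715,-.279])-.003*yh
env.movep([*P,.16],down(PSI)); env.close_gripper(20)
env.move_linear([*P,.07],speed=.12); env.pause(.2); f0=sense()["wrist_force"][2]; log=[]
for k in range(40):
    z=.064-.0015*k; q=P-yh*.006*np.clip((.062-z)/.027,0,1.1)
    env.move_linear([*q,z],speed=.05); t=sense(); f=t["wrist_force"][2]-f0; log.append((z,round(t["tcp_pos"][2],4),round(f,1)))
    if f>13 or z<.027: break
print(log)
env.pause(1.3); im=eyes.capture("scene"); cv2.imwrite("pics/pressed_s.png",im[:,:,::-1])
env.move_linear([*P,.07],speed=.06); env.move_linear([*P,.16],speed=.15)
env.movep([.46,-.19,.26],down(0)); env.pause(.6)
im=eyes.capture("wrist");cv2.imwrite("pics/final.png",im[:,:,::-1]);print(sense()["time"])
E
```

```text
[(0.064, np.float64(0.0636), np.float64(-0.0)), (0.0625, np.float64(0.0628), np.float64(1.8)), (0.061, np.float64(0.0614), np.float64(3.7)), (0.0595, np.float64(0.06), np.float64(4.5)), (0.058, np.float64(0.0587), np.float64(5.4)), (0.0565, np.float64(0.0573), np.float64(5.2)), (0.055, np.float64(0.0559), np.float64(4.6)), (0.0535, np.float64(0.0545), np.float64(6.3)), (0.052000000000000005, np.float64(0.0531), np.float64(5.8)), (0.0505, np.float64(0.0516), np.float64(4.5)), (0.049, np.float64(0.05), np.float64(4.5)), (0.0475, np.float64(0.0485), np.float64(5.0)), (0.046, np.float64(0.0469), np.float64(4.8)), (0.0445, np.float64(0.0453), np.float64(4.2)), (0.043, np.float64(0.0436), np.float64(2.8)), (0.0415, np.float64(0.042), np.float64(2.9)), (0.04, np.float64(0.0403), np.float64(3.4)), (0.0385, np.float64(0.0388), np.float64(2.6)), (0.037000000000000005, np.float64(0.0373), np.float64(3.7)), (0.035500000000000004, np.float64(0.0367), np.float64(7.6)), (0.034, np.float64(0.0359), np.float64(11.0)), (0.0325, np.float64(0.0352), np.float64(13.7))]
39.1583
```

View pics/final.png

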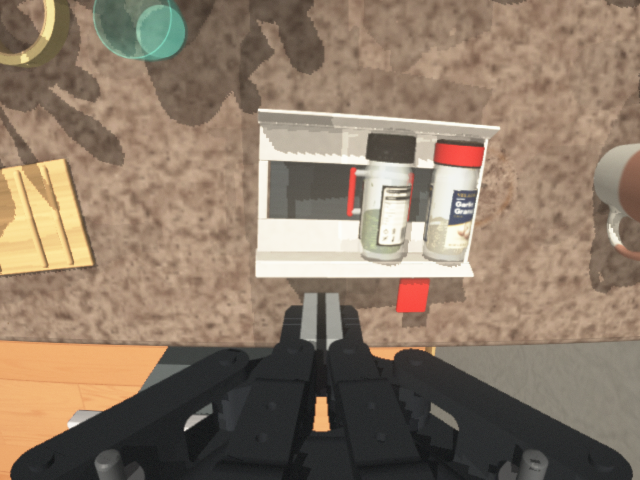

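The red-taped jar is in the tray at (456,200) and the black-capped one is at the stop at (388,197). The paddle is back up at (413,295), and the cup, tape and mug are where they were.

```bash
python3 -c "
from h import *
print(env.close_job())"
```

```text
the job is handed in; nothing more can be done
None
```

The job is handed in after about 39 s: the red-taped jar is in the tray, the black-capped jar is at the stop, the paddle is back up, and the mug, cup and tape roll were not touched.

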